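# Gauge the tread depth of an upturned shoe

## Task

Take the tread gauge from its stand and, feeling for the one wide groove across the upturned shoe's sole, push its sprung probe into the groove until the gauge's foot sits flat and firm on the tread, keeping it there for a moment without pressing hard. Then stand the gauge back on its stand, upright, with its probe hanging in the hole, so that its held pointer still shows the depth of that groove: do not spoil the reading by pushing the probe in further anywhere else, and leave the other things on the bench where they are.

Things in the scene. Friction and masses are not known exactly. Their poses are not given: they have to be found in the camera images.
- holder: Dark steel base plate of the shoe holder, 120 x 240 x 14 mm, fixed; origin at the centre of its underside, z up, +y to the shoe's toe. On it a tan clog, sole up, 88 mm wide (x), 260 mm long (y -132 to +125). It lies anywhere up to 18 mm towards toe or heel (y) off its nominal place and keeps still there. Its foam gives downwards 1 mm per 5 N and springs back; over 20 N from the gauge would mark it.
- groove_mark (a point): Fixed point of the holder (does not follow the shoe), at (0, 45, 120) mm in its frame: middle of the groove at tread height (flat tread 120 mm above bench) if the shoe were nominally seated. The real groove's middle is within 18 mm of it along y. Groove: 8 mm wide, upright sides, 6 to 8 mm deep, open across the whole sole along x (44 mm each way). Other lines in the tread are 2 mm surface marks.
- gauge: Tread gauge, about 0.2 kg, upright on its stand at the start. Origin: centre of the underside of its steel foot, 28 x 52 x 8 mm (x, y, z). On it an aluminium body 26 x 26 mm square from z = 8 to 68 mm, gripped by any two opposite faces; above, a thin rod with a dark pointer collar, to z = 94 mm. On its axis a steel probe, 5 mm thick, round tip, sticks out 14 mm below the foot. No pose while held.
- gauge_probe (a joint): Travel of the sprung probe into the gauge, m: 0 sticking out fully (14 mm), 0.014 level with the foot. Pushing it starts at 2 N and grows by 0.25 N per mm (5.5 N when fully in); it springs back when freed. With the foot flat over a groove, depth = 14 mm less this travel.
- gauge_pointer (a joint): Held pointer (dark collar on the rod on top), m: 0 at the start; the probe pushes it up and it stays at the greatest travel the probe has had: depth read = 14 mm less this. It cannot be pulled back: pressing the foot onto the tread beside the groove spoils the reading. Pushing the probe in by up to 5 mm beside the groove does no harm, as the groove takes it further.
- stand: Fixed black block 60 x 80 x 32 mm (x, y, z), the gauge's stand; origin at the centre of its underside. In the middle of its top a round hole of 16 mm, 24 mm deep, takes the probe while the foot rests flat on the top, 32 mm above the bench.
- tin: Flat steel polish tin, 76 mm across, 26 mm high, bystander; origin under its centre.
- spray: Clear bottle 48 mm across, 150 mm high, bystander; origin under its centre.
- cream: Glass jar with black lid 56 mm across, 55 mm high, bystander; origin under its centre.
- brush: Shoe brush 150 x 45 x 36 mm, bystander; origin under its centre.
- heel: Spare black rubber heel, 60 mm wide, 12 mm thick, bystander; origin on its underside.
- driver: Screwdriver lying on the bench, bystander; origin under its middle.
- block: Cork sanding block 70 x 45 x 30 mm, bystander; origin under its centre.
Not all that is in view belongs to the job. Leave any pink look-alike of the stand alone.

How it is judged:
By the outcome, as a careful person would: the job done as asked, in the order asked, and still so for the second after the job is handed in, with the robot touching nothing.
It also fails if it takes over 72 s, if anything falls off the work surface, if the arm or the gripper's body presses on something with over 40 N, if the wrist force passes 120 N, or if a joint passes its speed limit or range.

## Robot

A 6-joint arm with a two-finger parallel gripper is mounted at the origin on the work surface. World frame = base frame: x ahead of the robot, y to its left, z up, the work surface at z = 0. Lengths are in m, angles in rad, forces in N, time in s.
With the tool pointing down it reaches from about 0.35 to 0.775 m from the base axis. Payload 5.5 kg.
Tool frame: the origin (TCP) lies at the very end of the fingers, on their centre line; the grasp point (between the pads) lies 19 mm behind it; z points along the fingers, y is the direction in which the jaws open and shut (so a half turn about z gives the same grasp; the last joint's range is limited). The gripper opens to 85 mm and grips with 20 to 120 N. Pads are 22 mm wide; open, the fingers measure 114 mm over their backs; the gripper's body (76 mm by 85 mm) begins 54 mm behind the grasp point. The pads swing forward as they close: fully open they stand 13 mm farther back than shut.
Start: joints at [-1.478, 0.313, 0.046, 1.304, 0, 1.431], TCP at [0.133, -0.56, 0.231] pointing down, gripper open.
Joint ranges: [-2.76, 2.76], [-0.86, 1.69], [-1.03, 1.26], [-2.2, 2.34], [-1.47, 1.5], [-3.14, 3.14]. Speed limits (rad/s): [2.57, 2.57, 3.14, 3.14, 3.14, 3.14].

## Interface

Orientations are given as a unit quaternion [w, x, y, z].
In Python, from workcell import env gives the robot as it stands. The module is installed in compiled form; this text tells all that it offers.
- The arm moves only by the shell command python3 -m pendant 'ROWS' [FORCE]. ROWS is JSON, a list of rows, each an object with "fingers": the finger opening in mm, from 0 to 85.4; "delta_pos": the shift along the tool's x, y, z in mm, a list of three; "angular": the turn, a rotation vector about the tool's x, y, z in rad, a list of three. In form: [{"fingers": fingers, "delta_pos": [x, y, z], "angular": [ax, ay, az]}, ...]. A call has 1 to 12 rows; each row shifts and turns the commanded pose from where the row before left it, along the tool's axes as they then stand; what a row does not reach is not made up. A row lasts 1/10 s, in which the tool goes at most 50 mm and 8.59 degrees, less where a joint would pass 70% of its speed; a pose out of reach is approached as far as the arm can. A call is refused whole if a number of a shift passes 50 or a number of a turn 0.15, either way. A call with a gripper value outside its range is refused whole. The fingers move at their own pace and stop on an object; FORCE is the grip in N (left out, the last holds). Time passes only in rows, so rows that do not move let the fingers close. It gives the time, the measured TCP pose, the force and the opening at its end, in the units of the state.
- env.get_state(): the state, without advancing time (a new reading comes with each control period).
- env.read_camera(name): name is "side" or "top" or "wrist"; returns the picture (384x512x3 uint8, blue, green, red); there is no depth.
- env.camera_params(name): a dict with "fx", "fy", "cx", "cy" (pixels), "k1" (the pictures are not rectified: a ray, as slopes to the right and down, at radius r is drawn at 1 + k1 r^2 times it, then the intrinsics apply), "view" (4x4, takes a point from world to camera coordinates). Camera axes: x right, y up, looking along -z (the intrinsics and any distortion apply to the point x, -y, -z); pixel columns grow to the right and rows downward; lengths in m; the calibration is good to about 2 mm. A picture is of the moment at which its call begins: read the wrist's pose just before it. camera_params takes no time and is no camera call; for the wrist camera it gives the pose at the moment of the call.
- env.hand_in(): hands the job in, once; it reports no verdict.
The state is a dict: "clock": time; "joint_pos": joint angles; "qvel": joint speeds; "tau": joint torques, N m; "tcp_pos": TCP position; "orientation": TCP orientation; "wrist_force": force on the tool from outside, world axes, zero at the start; "ft_torque": the same for the moment, N m; "finger_gap": finger opening in m.
Only numpy, scipy, OpenCV 4.12 (cv2) and the standard library are available. Lean on these libraries where they do the work, as an engineer would, in place of code of your own. Each camera call takes 0.05 s, during which the arm holds its last target. There are 200 camera calls.

## Working session

There is one attempt and no reset: what is moved stays moved. The work goes in short steps, Python scripts to look and compute and a shell command to move; the robot and the scene stay as the last step left them, time stands still between calls to the robot, and variables do not carry over. Pictures are saved under pics/ and viewed, about 8 in all and at most 12, crops included, and the job is handed in when it is done.

```bash
mkdir -p pics
cat > h.py <<'E'
import numpy as np,cv2
from workcell import env
def ray(name,uv,P=None):
    P=P or env.camera_params(name)
    K=np.array([[P['fx'],0,P['cx']],[0,P['fy'],P['cy']],[0,0,1.]])
    x,y=cv2.undistortPoints(np.array([[uv]],float),K,np.array([P['k1'],0,0,0,0.]))[0,0]
    V=np.array(P['view']);R=V[:3,:3];o=-R.T@V[:3,3]
    return o,R.T@np.array([x,-y,-1.])
def onz(name,uv,z,P=None):
    o,d=ray(name,uv,P);return o+d*(z-o[2])/d[2]
def proj(name,p,P=None):
    P=P or env.camera_params(name)
    V=np.array(P['view']);c=V[:3,:3]@np.array(p)+V[:3,3]
    x,y=c[0]/-c[2],-c[1]/-c[2];s=1+P['k1']*(x*x+y*y)
    return P['fx']*x*s+P['cx'],P['fy']*y*s+P['cy']
E
python3 - <<'E'
from h import *
a=env.read_camera('top');b=env.read_camera('side')
cv2.imwrite('pics/top0.png',a);cv2.imwrite('pics/side0.png',b)
for n in('top','side'):
    P=env.camera_params(n);print(n,{k:np.round(v,3).tolist() for k,v in P.items()})
print(env.get_state())
E
```

```text
top {'fx': 463.041, 'fy': 463.041, 'cx': 252.658, 'cy': 197.79, 'k1': -0.114, 'view': [[-0.013, -1.0, 0.019, -0.006], [0.992, -0.011, 0.126, -0.552], [-0.126, 0.021, 0.992, -1.224], [0.0, 0.0, 0.0, 1.0]]}
side {'fx': 390.744, 'fy': 390.744, 'cx': 258.405, 'cy': 193.805, 'k1': -0.11, 'view': [[0.996, -0.093, 0.016, -0.521], [0.054, 0.697, 0.715, -0.108], [-0.078, -0.711, 0.699, -0.916], [0.0, 0.0, 0.0, 1.0]]}
{'clock': 0.1, 'joint_pos': array([-1.47761428e+00,  3.13960635e-01,  4.50873848e-02,  1.30357343e+00,
        2.16152549e-05,  1.43116359e+00]), 'qvel': array([ 0.00084524, -0.00013988,  0.00164776, -0.00201504, -0.00143981,
        0.00026354]), 'tau': array([ 2.41399379e-03, -4.81726885e+01,  2.99242598e+01,  1.28439622e-02,
       -1.78183109e-04, -4.24933390e-06]), 'tcp_pos': array([ 0.13259929, -0.5590444 ,  0.23047579]), 'orientation': array([-8.24701732e-04,  9.93231970e-01,  1.16144622e-01,  2.99679699e-05]), 'wrist_force': array([ 0.25495386, -0.15244343,  0.52672542]), 'ft_torque': array([-0.00508696, -0.01821973,  0.03161632]), 'finger_gap': 0.08535060879359793}
```

View pics/top0.png

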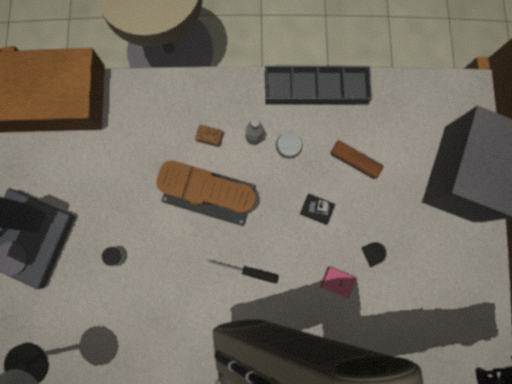

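View pics/side0.png

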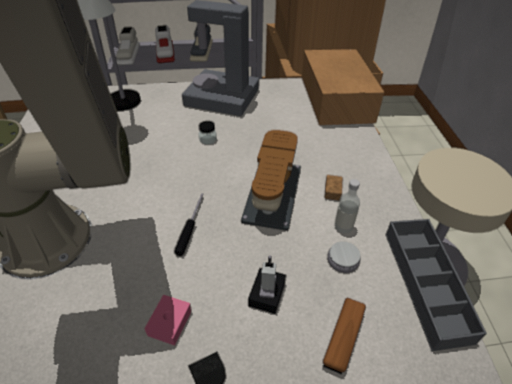

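Run:
```python
from h import *
a=cv2.imread('pics/top0.png');b=cv2.imread('pics/side0.png')
c=cv2.resize(a[150:232,150:350],None,fx=4,fy=4,interpolation=cv2.INTER_CUBIC)
d=cv2.resize(b[120:320,236:306],None,fx=3,fy=3,interpolation=cv2.INTER_CUBIC)
d=cv2.rotate(d,cv2.ROTATE_90_CLOCKWISE)[:, :600]
o=np.zeros((328+210,800,3),np.uint8);o[:328]=c;o[328:,:d.shape[1]]=d
cv2.imwrite('pics/z.png',o)
for n,uv,z in [('top',(318,208),.03),('side',(267,290),.032),('top',(207,187),.12),('side',(275,180),.12),('top',(255,131),0.1),('top',(289,145),.026)]: print(n,uv,onz(n,uv,z).round(3))
# orange sole & black stand
hsv=cv2.cvtColor(a,cv2.COLOR_BGR2HSV)
m=cv2.inRange(hsv,(5,110,60),(20,255,255));m[:150]=0;m[220:]=0;m[:,:150]=0;m[:,265:]=0
ct=max(cv2.findContours(m,0,2)[0],key=cv2.contourArea);r=cv2.minAreaRect(ct);B=cv2.boxPoints(r);print('sole',r,[onz('top',p,.12).round(4)[:2].tolist() for p in B])
m=(a.max(2)<60).astype(np.uint8)*255;m[:185]=0;m[230:]=0;m[:,:290]=0;m[:,345:]=0
ct=max(cv2.findContours(m,0,2)[0],key=cv2.contourArea);r=cv2.minAreaRect(ct);B=cv2.boxPoints(r);print('stand',r,[onz('top',p,.032).round(4)[:2].tolist() for p in B])
```

```text
top (318, 208) [ 0.522 -0.191  0.03 ]
side (267, 290) [ 0.522 -0.2    0.032]
top (207, 187) [0.57  0.105 0.12 ]
side (275, 180) [0.563 0.034 0.12 ]
top (255, 131) [ 0.721 -0.019  0.1  ]
top (289, 145) [ 0.7   -0.116  0.026]
sole ((205.8329315185547, 188.8764190673828), (99.25337219238281, 35.51104736328125), 16.50436019897461) [[0.5591, 0.2421], [0.6471, 0.2175], [0.5713, -0.0255], [0.4848, 0.0012]]
stand ((317.223876953125, 208.84158325195312), (27.892621994018555, 20.908946990966797), 22.2490234375) [[0.5085, -0.1416], [0.5614, -0.1647], [0.5315, -0.2351], [0.4787, -0.2115]]
```

View pics/z.png

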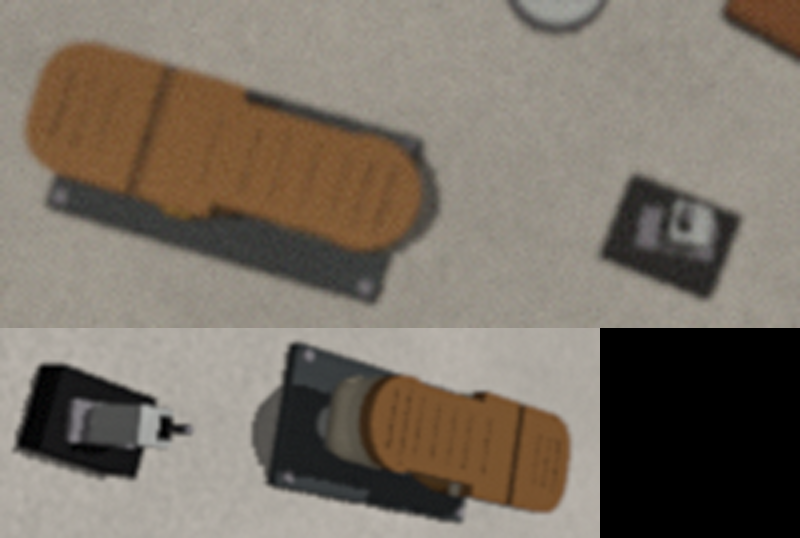

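The top view zoom shows one wide dark groove right across the sole, at about top px (192,167)-(183,197). The gauge stands on the black stand at about (318,208), with the pink look-alike at (340,282). I'll move above the stand and turn the jaws to face the gauge's x faces.

```bash
python3 -m pendant '[{"fingers":85,"delta_pos":[15,-9,-2],"angular":[0,0,0]},{"fingers":85,"delta_pos":[30,-18,-2],"angular":[0,0,0]},{"fingers":85,"delta_pos":[40,-23.5,-2],"angular":[0,0,0]},{"fingers":85,"delta_pos":[40,-23.5,-2],"angular":[0,0,0]},{"fingers":85,"delta_pos":[40,-23.5,-2],"angular":[0,0,0]},{"fingers":85,"delta_pos":[40,-23.5,-2],"angular":[0,0,0]},{"fingers":85,"delta_pos":[40,-23.5,-2],"angular":[0,0,0]},{"fingers":85,"delta_pos":[40,-23.5,-2],"angular":[0,0,0]},{"fingers":85,"delta_pos":[40,-23.5,-2],"angular":[0,0,0]},{"fingers":85,"delta_pos":[40,-23.5,-2],"angular":[0,0,0]},{"fingers":85,"delta_pos":[40,-23.5,0],"angular":[0,0,0]},{"fingers":85,"delta_pos":[30,-18,0],"angular":[0,0,0]}]' 40
python3 -m pendant '[{"fingers":85,"delta_pos":[15,-9,0],"angular":[0,0,0]},{"fingers":85,"delta_pos":[0,0,0],"angular":[0,0,-0.1]},{"fingers":85,"delta_pos":[0,0,0],"angular":[0,0,-0.14]},{"fingers":85,"delta_pos":[0,0,0],"angular":[0,0,-0.14]},{"fingers":85,"delta_pos":[0,0,0],"angular":[0,0,-0.14]},{"fingers":85,"delta_pos":[0,0,0],"angular":[0,0,-0.14]},{"fingers":85,"delta_pos":[0,0,0],"angular":[0,0,-0.14]},{"fingers":85,"delta_pos":[0,0,0],"angular":[0,0,-0.14]},{"fingers":85,"delta_pos":[0,0,0],"angular":[0,0,0]},{"fingers":85,"delta_pos":[0,0,0],"angular":[0,0,0]}]'
python3 - <<'E'
from h import *
P=env.camera_params('wrist');w=env.read_camera('wrist');cv2.imwrite('pics/w1.png',w);print({k:np.round(v,4).tolist() for k,v in P.items()})
import json;json.dump({k:np.array(v).tolist() for k,v in P.items()},open('w1.json','w'))
E
```

```text
clock: 1.3
tcp_pos: [0.4981, -0.2064, 0.2514]
orientation: [-0.0, 0.993, 0.117, 0.0]
wrist_force: [0.6, -0.4, -0.0]
finger_gap: 0.0853
clock: 2.3
tcp_pos: [0.5091, -0.1967, 0.2513]
orientation: [-0.0, 0.834, 0.552, -0.0]
wrist_force: [-0.3, 0.1, -0.2]
finger_gap: 0.0849
{'fx': 309.0836, 'fy': 309.0836, 'cx': 248.4701, 'cy': 195.2403, 'k1': -0.0261, 'view': [[0.9208, -0.39, 0.0001, -0.5458], [0.371, 0.876, -0.3083, 0.0297], [0.1201, 0.284, 0.9513, -0.4035], [0.0, 0.0, 0.0, 1.0]]}
```

View pics/w1.png

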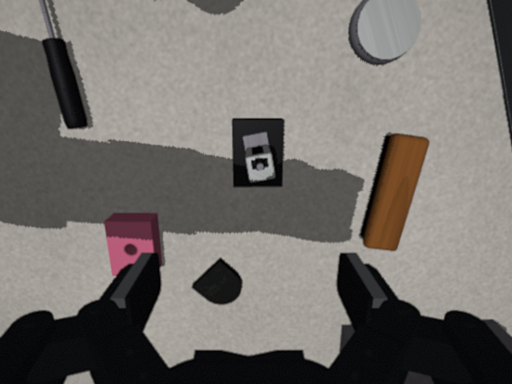

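The wrist view shows the stand at px (258,152). The gauge's body top is at about (260,166) and looks turned by a few degrees relative to the stand, so I'll measure it.

Run:
```python
from h import *
import json
P=json.load(open('w1.json'));w=cv2.imread('pics/w1.png')
x0,y0=225,110
c=w[y0:y0+85,x0:x0+70]
g=c.max(2)
m=((g>70)*255).astype(np.uint8)
n,l,s,ce=cv2.connectedComponentsWithStats(m)
print(s[1:6],ce[1:6])
m2=((g>150)*255).astype(np.uint8)
for nm,M,z in(('foot+body',m,.04),('top',m2,.1)):
    M=M.copy();M[:12]=0;M[73:]=0;M[:,:10]=0;M[:,56:]=0
    ct=max(cv2.findContours(M,0,1)[0],key=cv2.contourArea)
    r=cv2.minAreaRect(ct);B=cv2.boxPoints(r)+[x0,y0];W=np.array([onz('',p,z,P)[:2] for p in B])
    e=W[1]-W[0];f=W[2]-W[1];print(nm,r,W.round(4).tolist(),W.mean(0),np.linalg.norm(e),np.linalg.norm(f),np.degrees([np.arctan2(e[1],e[0]),np.arctan2(f[1],f[0])]))
m=((w.max(2)<45)*255).astype(np.uint8)
cv2.imwrite('pics/w1z.png',cv2.resize(c,None,fx=7,fy=7,interpolation=cv2.INTER_CUBIC))
```

```text
[[   0    0   70   85 2503]
 [  18   22   26   19  332]
 [  39   37    1    1    1]
 [  40   39    1    2    2]
 [  24   41    1    1    1]] [[37.30323612 41.21094686]
 [30.20481928 29.96686747]
 [39.         37.        ]
 [40.         39.5       ]
 [24.         41.        ]]
foot+body ((34.86415481567383, 56.775474548339844), (26.783267974853516, 26.721837997436523), 79.3803482055664) [[0.5095, -0.184], [0.5395, -0.1905], [0.5334, -0.2218], [0.5025, -0.2153]] [ 0.52123312 -0.20292387] 0.030721699986461633 0.03187522029085267 [ -12.22112636 -101.19172503]
top ((34.95600128173828, 57.00800323486328), (23.255109786987305, 24.060094833374023), 79.69515228271484) [[0.5157, -0.176], [0.5381, -0.181], [0.5335, -0.2035], [0.5105, -0.1985]] [ 0.52444098 -0.18976781] 0.023004604637608825 0.02298830687730993 [ -12.51922829 -101.56883047]
```

View pics/w1z.png

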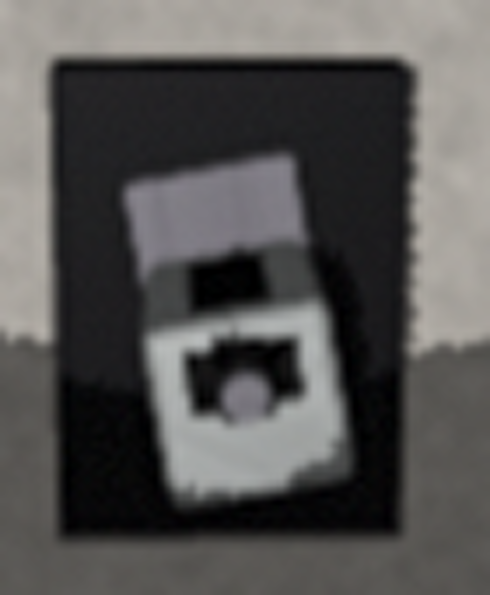

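Run:
```python
from h import *
import json
P=json.load(open('w1.json'))
f=lambda u,v,z:onz('',(225+u/7-.4,110+v/7-.4),z,P)[:2]
C=[f(*p,.1) for p in((145,328),(320,300),(352,480),(175,508))];print(np.array(C).round(4),np.mean(C,0))
d=C[1]-C[0];print(np.degrees(np.arctan2(*d[::-1])));d=C[0]-C[3];print(np.degrees(np.arctan2(*d[::-1])))
a,b=f(125,185,.04),f(292,152,.04);d=b-a;t=np.arctan2(d[1],d[0]);print('footedge',np.degrees(t),np.linalg.norm(d),(a+b)/2-.026*np.array([-np.sin(t),np.cos(t)]))
print('stand',[f(*p,.032).round(4).tolist() for p in((50,60),(412,62),(400,535),(62,535))])
print('rodtop',f(245,397,.126))
```

```text
[[ 0.5155 -0.1746]
 [ 0.539  -0.1804]
 [ 0.5337 -0.2057]
 [ 0.5093 -0.1998]] [ 0.52438277 -0.19010849]
-13.75850302618214
76.23807075483853
footedge -11.867717684782189 0.027418091265139322 [ 0.52473712 -0.19043229]
stand [[0.5129, -0.1398], [0.567, -0.163], [0.5363, -0.237], [0.4822, -0.2141]]
rodtop [ 0.52582021 -0.18314671]
```

```bash
python3 -m pendant '[{"fingers":85,"delta_pos":[10,13.5,0],"angular":[0,0,0]},{"fingers":85,"delta_pos":[0,0,10],"angular":[0,0,-0.09]},{"fingers":85,"delta_pos":[0,0,25],"angular":[0,0,-0.09]},{"fingers":85,"delta_pos":[0,0,30],"angular":[0,0,0]},{"fingers":85,"delta_pos":[0,0,30],"angular":[0,0,0]},{"fingers":85,"delta_pos":[0,0,30],"angular":[0,0,0]},{"fingers":85,"delta_pos":[0,0,25],"angular":[0,0,0]},{"fingers":85,"delta_pos":[0,0,20],"angular":[0,0,0]},{"fingers":85,"delta_pos":[0,0,10],"angular":[0,0,0]},{"fingers":85,"delta_pos":[0,0,8],"angular":[0,0,0]},{"fingers":85,"delta_pos":[0,0,0],"angular":[0,0,0]},{"fingers":85,"delta_pos":[0,0,0],"angular":[0,0,0]}]' 40
```

```text
clock: 3.55
tcp_pos: [0.5262, -0.1937, 0.0641]
orientation: [0.001, 0.78, 0.626, 0.0]
wrist_force: [-0.5, -0.2, 0.2]
finger_gap: 0.0849
```

```bash
python3 -m pendant '[{"fingers":85,"delta_pos":[3.2,-2.5,0],"angular":[0,0,0]},{"fingers":60,"delta_pos":[0,0,0],"angular":[0,0,0]},{"fingers":45,"delta_pos":[0,0,0],"angular":[0,0,0]},{"fingers":36,"delta_pos":[0,0,0],"angular":[0,0,0]},{"fingers":32,"delta_pos":[0,0,0],"angular":[0,0,0]},{"fingers":30,"delta_pos":[0,0,0],"angular":[0,0,0]}]' 40
python3 -m pendant '[{"fingers":26,"delta_pos":[0,0,0],"angular":[0,0,0]},{"fingers":22,"delta_pos":[0,0,0],"angular":[0,0,0]},{"fingers":18,"delta_pos":[0,0,0],"angular":[0,0,0]},{"fingers":15,"delta_pos":[0,0,0],"angular":[0,0,0]},{"fingers":15,"delta_pos":[0,0,0],"angular":[0,0,0]},{"fingers":15,"delta_pos":[0,0,0],"angular":[0,0,0]}]' 40
```

```text
clock: 4.15
tcp_pos: [0.5239, -0.1898, 0.0633]
orientation: [0.0, 0.78, 0.626, -0.0]
wrist_force: [0.4, 0.0, -0.5]
finger_gap: 0.0298
clock: 4.75
tcp_pos: [0.524, -0.1899, 0.0634]
orientation: [0.0, 0.78, 0.626, 0.0]
wrist_force: [0.2, 0.0, 0.8]
finger_gap: 0.0254
```

```bash
python3 -m pendant '[{"fingers":15,"delta_pos":[0,0,-5],"angular":[0,0,0]},{"fingers":15,"delta_pos":[0,0,-15],"angular":[0,0,0]},{"fingers":15,"delta_pos":[0,0,-25],"angular":[0,0,0]},{"fingers":15,"delta_pos":[0,0,-30],"angular":[0,0,0]},{"fingers":15,"delta_pos":[0,0,-35],"angular":[0,0,0]},{"fingers":15,"delta_pos":[0,0,-35],"angular":[0,0,0]},{"fingers":15,"delta_pos":[0,0,-25],"angular":[0,0,0]},{"fingers":15,"delta_pos":[0,0,-10],"angular":[0,0,0]},{"fingers":15,"delta_pos":[0,0,0],"angular":[0,0,0]},{"fingers":15,"delta_pos":[0,0,0],"angular":[0,0,0]}]' 40
python3 - <<'E'
from h import *
def groove(name,p0,p1,hw=4):
    g=cv2.imread(f'pics/{name}0.png').min(2).astype(np.float32);p0,p1=np.array(p0,float),np.array(p1,float)
    d=(p1-p0)/np.linalg.norm(p1-p0);n=np.array([-d[1],d[0]]);o=np.arange(-hw,hw+.1,.25);pts=[]
    for t in np.linspace(.1,.9,15):
        q=p0+t*(p1-p0)+o[:,None]*n
        v=cv2.remap(g,q[:,0].astype(np.float32)[None],q[:,1].astype(np.float32)[None],1)[0]
        wt=np.clip(np.median(v)-5-v,0,None)
        if wt.sum()>0: pts.append(onz(name,p0+t*(p1-p0)+n*(wt@o/wt.sum()),.12)[:2])
    pts=np.array(pts);vx,vy,cx,cy=cv2.fitLine(pts.astype(np.float32),cv2.DIST_HUBER,0,1e-4,1e-4).ravel()
    print(name,'ends',onz(name,p0,.12)[:2].round(4),onz(name,p1,.12)[:2].round(4),'c',cx,cy,'ang',np.degrees(np.arctan(vy/vx)),'res',np.std((pts-[cx,cy])@[-vy,vx]))
groove('top',(150+170/4,150+68/4),(150+132/4,150+190/4))
# rotated crop: (X,Y) -> u=236+Y/3, v=120+ (599-X)/3 , Y measured from 328
f=lambda X,Y:(236+(Y-328)/3,120+(599-X)/3)
print(f(521,405),f(511,503))
groove('side',f(521,405),f(511,503))
s=env.get_state();print(s['tcp_pos'],s['wrist_force'])
E
```

```text
clock: 5.75
tcp_pos: [0.5232, -0.1894, 0.2418]
orientation: [-0.001, 0.78, 0.626, -0.0]
wrist_force: [-0.7, 0.1, -2.2]
finger_gap: 0.0257
top ends [0.622  0.1423] [0.5437 0.1661] c 0.57625705 0.15850313 ang -17.354404 res 0.0005769016743494795
(261.6666666666667, 146.0) (294.3333333333333, 149.33333333333334)
side ends [0.545  0.1641] [0.6259 0.1445] c 0.58327776 0.15509388 ang -16.879152 res 0.00018049489171616064
[ 0.52315655 -0.18938071  0.24177269] [-0.71410072  0.08685476 -2.2092891 ]
```

```bash
python3 -m pendant '[{"fingers":15,"delta_pos":[0,0,0],"angular":[0,0,0.08]},{"fingers":15,"delta_pos":[15,-2,0],"angular":[0,0,0]},{"fingers":15,"delta_pos":[30,-4,0],"angular":[0,0,0]},{"fingers":15,"delta_pos":[40,-5,0],"angular":[0,0,0]},{"fingers":15,"delta_pos":[45,-6,0],"angular":[0,0,0]},{"fingers":15,"delta_pos":[45,-6,0],"angular":[0,0,0]},{"fingers":15,"delta_pos":[45,-6,0],"angular":[0,0,0]},{"fingers":15,"delta_pos":[45,-6,0],"angular":[0,0,0]},{"fingers":15,"delta_pos":[40,-5,0],"angular":[0,0,0]},{"fingers":15,"delta_pos":[27,-3,5],"angular":[0,0,0]},{"fingers":15,"delta_pos":[15,-1,15],"angular":[0,0,0]},{"fingers":15,"delta_pos":[0,0,10],"angular":[0,0,0]}]' 40
python3 -m pendant '[{"fingers":15,"delta_pos":[0,0,0],"angular":[0,0,0]},{"fingers":15,"delta_pos":[0,0,0],"angular":[0,0,0]},{"fingers":15,"delta_pos":[0,0,0],"angular":[0,0,0]}]'
python3 - <<'E'
from h import *
P=env.camera_params('wrist');w=env.read_camera('wrist');cv2.imwrite('pics/w2.png',w)
import json;json.dump({k:np.array(v).tolist() for k,v in P.items()},open('w2.json','w'))
print(env.get_state()['tcp_pos'])
E
```

```text
clock: 6.95
tcp_pos: [0.5826, 0.1569, 0.2103]
orientation: [-0.001, 0.803, 0.596, -0.001]
wrist_force: [0.3, -0.3, -1.9]
finger_gap: 0.0255
clock: 7.25
tcp_pos: [0.5838, 0.1536, 0.2136]
orientation: [0.0, 0.805, 0.594, 0.0]
wrist_force: [0.1, 0.1, -1.6]
finger_gap: 0.0256
[0.58399553 0.15371541 0.21388755]
```

View pics/w2.png

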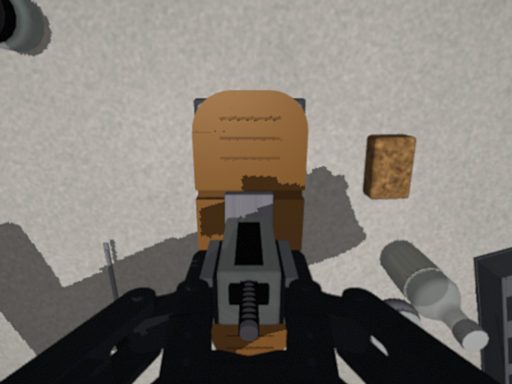

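The wrist view shows the groove on both sides of the gauge, at about (210,192) and (290,192). The front edge of the gauge's foot is at about (225-273,193).

Run:
```python
from h import *
import json
P=json.load(open('w2.json'));w=cv2.imread('pics/w2.png')
g=w.max(2).astype(int)
for u in(202,208,214,220,278,284,290,296,302): print(u,g[184:204,u])
c=w[170:260,185:315];cv2.imwrite('pics/w2z.png',cv2.resize(c,None,fx=6,fy=6,interpolation=cv2.INTER_CUBIC))
```

```text
202 [137 138 137 137 137 132 119 109 107 107 108 109 100  75  60  93 130 136
 134 134]
208 [137 138 137 137 137 132 119 109 107 108 107 108  98  68  54  91 130 136
 134 134]
214 [136 137 137 137 136 132 119 109 107 107 108 107  98  70  57  92 131 136
 135 132]
220 [137 137 136 137 136 132 120 108 108 107 108 107  97  68  57  94 132 137
 119  77]
278 [63 64 66 66 66 63 57 51 51 51 50 52 50 48 49 54 65 66 65 65]
284 [76 62 65 66 66 62 57 51 51 49 51 51 50 49 49 56 64 67 66 65]
290 [112  75  63  65  66  64  56  52  51  51  51  51  49  50  49  57  63  66
  65  66]
296 [78 68 62 66 66 64 56 51 49 50 51 51 50 48 49 54 64 66 66 66]
302 [132 116  76  61  63  71  78  84  84  85  82  79  71  56  48  53  63  66
  64  65]
```

View pics/w2z.png

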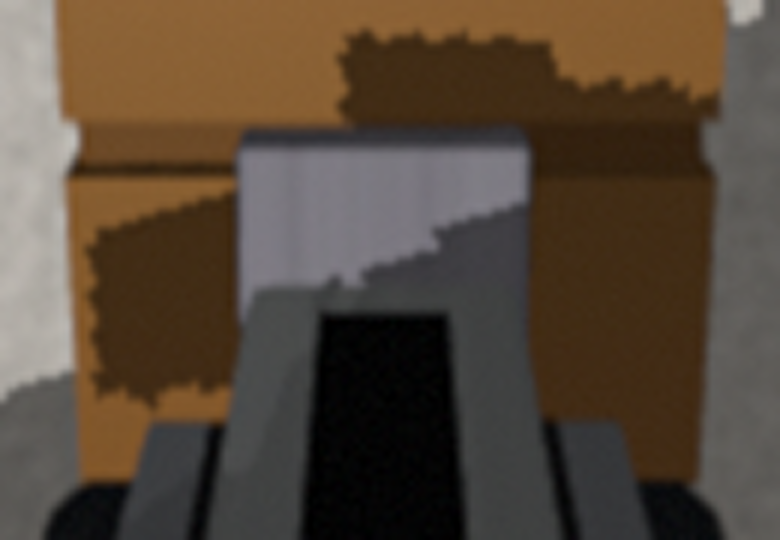

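Run:
```python
from h import *
import json
P=json.load(open('w2.json'))
f=lambda u,v,z:onz('',(u,v),z,P)[:2]
A=np.array([f(u,v,.12) for u in(208,290) for v in(190.0,199.15)]);print(A.round(4).tolist(),np.linalg.norm(A[1]-A[0]),np.linalg.norm(A[3]-A[2]))
l,r=A[:2].mean(0),A[2:].mean(0);d=(r-l)/np.linalg.norm(r-l);print('ang',np.degrees(np.arctan2(d[1],d[0])),'mid',(l+r)/2)
n=np.array([-d[1],d[0]])
sl=[f(185+x/6-.4,170+230/6,.12) for x in(72,712)];print('sole mid',np.mean(sl,0))
tcp=np.array([.5839,.1537]);print('tcp off groove along y',(tcp-l)@n,'along x from sole mid',(tcp-np.mean(sl,0))@d)
a,b=f(224.7,193.8,.1905),f(273.3,193.8,.1905);e=(b-a);print('foot edge',np.linalg.norm(e),np.degrees(np.arctan2(e[1],e[0])))
m=(a+b)/2;y=np.array([-e[1],e[0]])/np.linalg.norm(e);c=m-.026*y;print('gauge centre by camera',c,'rel tcp',c-tcp,'gauge off groove',(c-l)@n)
```

```text
[[0.5554, 0.1695], [0.5528, 0.1622], [0.6178, 0.1502], [0.6158, 0.1427]] 0.007698858657543551 0.007701273297486808
ang -17.178423249704036 mid [0.58542139 0.15615203]
sole mid [0.58269633 0.14472372]
tcp off groove along y -0.002791983174475413 along x from sole mid -0.0015011571603322398
foot edge 0.027214109138337234 -17.17827398124741
gauge centre by camera [0.58440399 0.15351535] rel tcp [ 0.00050399 -0.00018465] gauge off groove -0.002819545355198922
```

```bash
python3 -m pendant '[{"fingers":15,"delta_pos":[2.4,0,10],"angular":[0,0,0]},{"fingers":15,"delta_pos":[0,0,15],"angular":[0,0,0]},{"fingers":15,"delta_pos":[0,0,12],"angular":[0,0,0]},{"fingers":15,"delta_pos":[0,0,8],"angular":[0,0,0]},{"fingers":15,"delta_pos":[0,0,0],"angular":[0,0,0]},{"fingers":15,"delta_pos":[0,0,0],"angular":[0,0,0]},{"fingers":15,"delta_pos":[0,0,0],"angular":[0,0,0]},{"fingers":15,"delta_pos":[0,0,0],"angular":[0,0,0]}]' 40
python3 - <<'E'
from h import *
P=env.camera_params('wrist');w=env.read_camera('wrist');cv2.imwrite('pics/w3.png',w)
import json;json.dump({k:np.array(v).tolist() for k,v in P.items()},open('w3.json','w'))
s=env.get_state();print(s['tcp_pos'],s['wrist_force'],s['orientation'])
u,v=proj('',(.5854,.156,.12),P);print(u,v);v=int(v)
g=w.max(2).astype(int)
for u in(190,200,208,290,298): print(u,v-15,g[v-15:v+15,u])
c=w[140:270,180:320];cv2.imwrite('pics/w3z.png',cv2.resize(c,None,fx=5,fy=4.5,interpolation=cv2.INTER_CUBIC))
E
```

```text
clock: 8.1
tcp_pos: [0.5849, 0.1573, 0.169]
orientation: [0.0, 0.804, 0.594, 0.001]
wrist_force: [-0.8, -0.7, -1.9]
finger_gap: 0.0253
[0.5847478  0.15727548 0.16888928] [-0.26849437 -0.0817499  -1.04983177] [3.13371086e-04 8.04231260e-01 5.94316215e-01 4.68429680e-04]
249.2705640779635 220.8166616834582
190 205 [135 134 134 134 133 134 133 133 133 127 116 104 103 104 101  85  58  49
  47  50  52  58  65  66  67  66  65  66  67  66]
200 205 [134 134 135 134 133 133 132 134 134 129 117 104  87  59  49  51  52  50
  50  49  52  57  65  66  66  66  66  66  66  66]
208 205 [135 136 134 134 134 134 133 133 134 123  92  57  49  51  52  52  53  50
  48  49  52  58  65  66  66  65  65  66  65  66]
290 205 [66 65 66 66 66 65 66 66 66 65 59 53 50 53 52 50 52 50 50 49 51 58 65 68
 65 66 66 67 66 66]
298 205 [67 66 65 66 66 67 66 66 66 65 59 52 51 51 52 51 50 51 49 49 52 58 65 67
 66 66 66 66 66 66]
```

View pics/w3z.png

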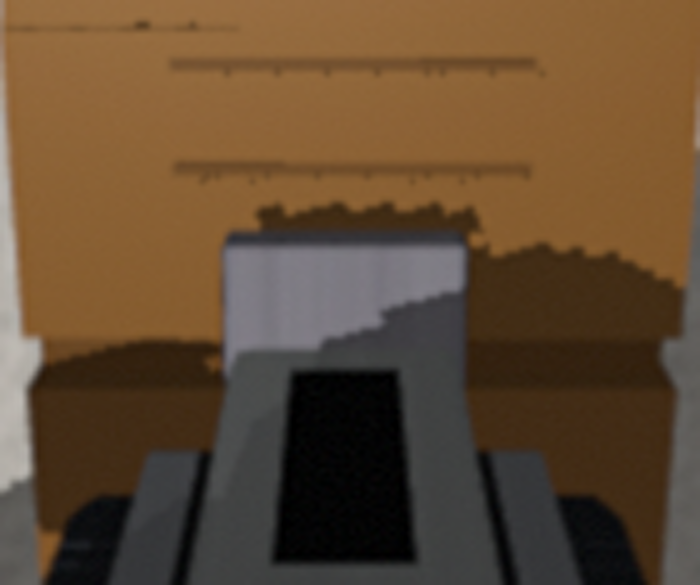

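Run:
```python
from h import *
import json
P=json.load(open('w3.json'))
f=lambda u,v,z:onz('',(u,v),z,P)[:2]
A=np.array([f(u,v,.12) for u in(200,295) for v in(215.0,226.1)])
l,r=A[:2].mean(0),A[2:].mean(0);d=(r-l)/np.linalg.norm(r-l);n=np.array([-d[1],d[0]])
print('w',np.linalg.norm(A[1]-A[0]),'ang',np.degrees(np.arctan2(d[1],d[0])),'mid',(l+r)/2)
tcp=np.array([.5848,.1573]);print('tcp off',(tcp-l)@n)
a,b=f(224.6,193.5,.1455),f(272.6,193.5,.1455);m=(a+b)/2;print('edge',np.linalg.norm(b-a),'gauge off',(m-.026*n-l)@n)
```

```text
w 0.008005452174961972 ang -17.09948338029344 mid [0.58432483 0.15649443]
tcp off 0.0009096790179766012
edge 0.026937793889266072 gauge off 0.0010532511931090963
```

```bash
python3 -m pendant '[{"fingers":15,"delta_pos":[-1.2,0,0],"angular":[0,0,0]},{"fingers":15,"delta_pos":[0,0,2],"angular":[0,0,0]},{"fingers":15,"delta_pos":[0,0,2],"angular":[0,0,0]},{"fingers":15,"delta_pos":[0,0,1],"angular":[0,0,0]},{"fingers":15,"delta_pos":[0,0,1],"angular":[0,0,0]},{"fingers":15,"delta_pos":[0,0,0],"angular":[0,0,0]},{"fingers":15,"delta_pos":[0,0,0],"angular":[0,0,0]}]' 40
python3 -m pendant '[{"fingers":15,"delta_pos":[0,0,1],"angular":[0,0,0]},{"fingers":15,"delta_pos":[0,0,0],"angular":[0,0,0]},{"fingers":15,"delta_pos":[0,0,0],"angular":[0,0,0]}]'
```

```text
clock: 8.85
tcp_pos: [0.584, 0.1561, 0.1622]
orientation: [0.0, 0.804, 0.594, -0.0]
wrist_force: [0.2, -0.0, -2.1]
finger_gap: 0.0256
clock: 9.15
tcp_pos: [0.584, 0.156, 0.1612]
orientation: [0.0, 0.804, 0.594, -0.0]
wrist_force: [-0.5, 0.4, -2.7]
finger_gap: 0.0257
```

```bash
python3 -m pendant '[{"fingers":15,"delta_pos":[0,0,1],"angular":[0,0,0]},{"fingers":15,"delta_pos":[0,0,1],"angular":[0,0,0]},{"fingers":15,"delta_pos":[0,0,1],"angular":[0,0,0]},{"fingers":15,"delta_pos":[0,0,1],"angular":[0,0,0]},{"fingers":15,"delta_pos":[0,0,0],"angular":[0,0,0]},{"fingers":15,"delta_pos":[0,0,0],"angular":[0,0,0]}]'
python3 -m pendant '[{"fingers":15,"delta_pos":[0,0,1],"angular":[0,0,0]},{"fingers":15,"delta_pos":[0,0,1],"angular":[0,0,0]},{"fingers":15,"delta_pos":[0,0,0],"angular":[0,0,0]},{"fingers":15,"delta_pos":[0,0,0],"angular":[0,0,0]}]'
python3 -m pendant '[{"fingers":15,"delta_pos":[0,0,1],"angular":[0,0,0]},{"fingers":15,"delta_pos":[0,0,1],"angular":[0,0,0]},{"fingers":15,"delta_pos":[0,0,0],"angular":[0,0,0]},{"fingers":15,"delta_pos":[0,0,0],"angular":[0,0,0]}]'
```

```text
clock: 9.75
tcp_pos: [0.5841, 0.1561, 0.1575]
orientation: [0.0, 0.804, 0.594, 0.0]
wrist_force: [-0.9, 0.3, 0.2]
finger_gap: 0.0256
clock: 10.15
tcp_pos: [0.5841, 0.1561, 0.1554]
orientation: [0.0, 0.804, 0.594, 0.0]
wrist_force: [-0.2, 0.3, 1.2]
finger_gap: 0.0253
clock: 10.55
tcp_pos: [0.5841, 0.156, 0.1533]
orientation: [0.0, 0.804, 0.594, 0.0]
wrist_force: [-0.6, 1.2, 1.7]
finger_gap: 0.025
```

```bash
python3 -m pendant '[{"fingers":15,"delta_pos":[0,0,1],"angular":[0,0,0]},{"fingers":15,"delta_pos":[0,0,1],"angular":[0,0,0]},{"fingers":15,"delta_pos":[0,0,0.5],"angular":[0,0,0]},{"fingers":15,"delta_pos":[0,0,0],"angular":[0,0,0]},{"fingers":15,"delta_pos":[0,0,0],"angular":[0,0,0]}]'
python3 -m pendant '[{"fingers":15,"delta_pos":[0,0,0.5],"angular":[0,0,0]},{"fingers":15,"delta_pos":[0,0,0],"angular":[0,0,0]},{"fingers":15,"delta_pos":[0,0,0],"angular":[0,0,0]}]'
```

```text
clock: 11.05
tcp_pos: [0.5841, 0.1561, 0.1508]
orientation: [0.0, 0.804, 0.594, 0.0]
wrist_force: [-1.0, -0.3, 2.6]
finger_gap: 0.0256
clock: 11.35
tcp_pos: [0.5841, 0.1561, 0.1504]
orientation: [0.0, 0.804, 0.594, 0.0]
wrist_force: [-1.2, -0.4, 2.4]
finger_gap: 0.0253
```

```bash
python3 -m pendant '[{"fingers":15,"delta_pos":[0,0,0.5],"angular":[0,0,0]},{"fingers":15,"delta_pos":[0,0,0],"angular":[0,0,0]},{"fingers":15,"delta_pos":[0,0,0],"angular":[0,0,0]}]'
python3 -m pendant '[{"fingers":15,"delta_pos":[0,0,0.5],"angular":[0,0,0]},{"fingers":15,"delta_pos":[0,0,0],"angular":[0,0,0]},{"fingers":15,"delta_pos":[0,0,0],"angular":[0,0,0]}]'
```

```text
clock: 11.65
tcp_pos: [0.5841, 0.1561, 0.15]
orientation: [0.0, 0.804, 0.594, 0.0]
wrist_force: [-1.3, 1.3, 5.1]
finger_gap: 0.0256
clock: 11.95
tcp_pos: [0.5841, 0.1561, 0.1497]
orientation: [0.0, 0.804, 0.594, 0.0]
wrist_force: [-1.4, 0.5, 5.7]
finger_gap: 0.0253
```

```bash
python3 -m pendant '[{"fingers":15,"delta_pos":[0,0,0.5],"angular":[0,0,0]},{"fingers":15,"delta_pos":[0,0,0],"angular":[0,0,0]},{"fingers":15,"delta_pos":[0,0,0.4],"angular":[0,0,0]},{"fingers":15,"delta_pos":[0,0,0],"angular":[0,0,0]},{"fingers":15,"delta_pos":[0,0,0],"angular":[0,0,0]}]'
python3 -m pendant '[{"fingers":15,"delta_pos":[0,0,0],"angular":[0,0,0]},{"fingers":15,"delta_pos":[0,0,0],"angular":[0,0,0]},{"fingers":15,"delta_pos":[0,0,0],"angular":[0,0,0]},{"fingers":15,"delta_pos":[0,0,0],"angular":[0,0,0]},{"fingers":15,"delta_pos":[0,0,0],"angular":[0,0,0]}]'
python3 -c "
from h import *
s=env.get_state();print(s['wrist_force'],s['ft_torque'],s['tcp_pos'])"
```

```text
clock: 12.45
tcp_pos: [0.5841, 0.1561, 0.1492]
orientation: [0.0, 0.804, 0.594, 0.0]
wrist_force: [-1.8, 0.2, 7.6]
finger_gap: 0.0252
clock: 12.95
tcp_pos: [0.5842, 0.1561, 0.1492]
orientation: [0.0, 0.804, 0.594, 0.0]
wrist_force: [-0.9, 0.3, 7.9]
finger_gap: 0.0254
[-0.92081216  0.27145874  7.87074979] [0.03306034 0.52541799 0.03585543] [0.58415735 0.15611614 0.14923661]
```

```bash
python3 -m pendant '[{"fingers":15,"delta_pos":[0,0,0.5],"angular":[0,0,0]},{"fingers":15,"delta_pos":[0,0,0],"angular":[0,0,0]},{"fingers":15,"delta_pos":[0,0,0],"angular":[0,0,0]},{"fingers":15,"delta_pos":[0,0,0],"angular":[0,0,0]},{"fingers":15,"delta_pos":[0,0,0],"angular":[0,0,0]},{"fingers":15,"delta_pos":[0,0,0],"angular":[0,0,0]},{"fingers":15,"delta_pos":[0,0,0],"angular":[0,0,0]},{"fingers":15,"delta_pos":[0,0,0],"angular":[0,0,0]},{"fingers":15,"delta_pos":[0,0,0],"angular":[0,0,0]},{"fingers":15,"delta_pos":[0,0,0],"angular":[0,0,0]}]'
python3 - <<'E'
from h import *
w=env.read_camera('wrist');b=env.read_camera('side')
s=env.get_state();print(s['wrist_force'],s['ft_torque'],s['tcp_pos'])
a=cv2.resize(w[140:290,170:330],None,fx=3,fy=3,interpolation=cv2.INTER_CUBIC)
c=cv2.resize(b[80:230,230:330],None,fx=3,fy=3,interpolation=cv2.INTER_CUBIC)
cv2.imwrite('pics/seat.png',np.hstack([a,c]))
E
```

```text
clock: 13.95
tcp_pos: [0.5842, 0.1561, 0.149]
orientation: [0.0, 0.804, 0.594, 0.0]
wrist_force: [-2.3, 0.1, 10.4]
finger_gap: 0.0254
[-3.31539334 -0.15826975  9.54038926] [0.02087271 0.64753149 0.02129267] [0.58417798 0.15611709 0.14899143]
```

View pics/seat.png

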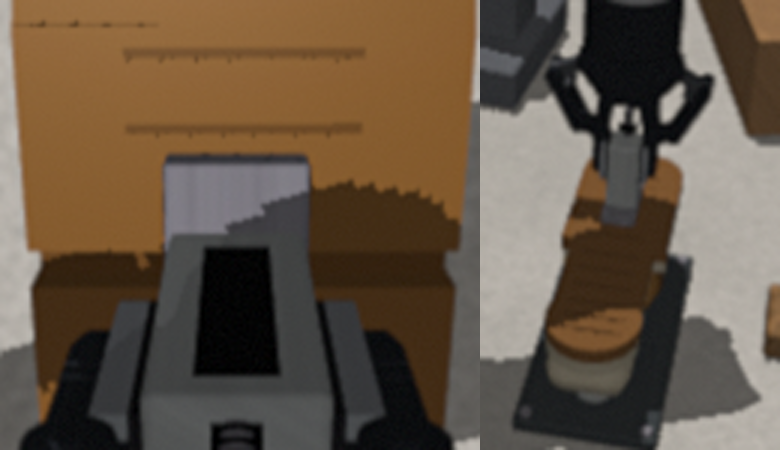

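The wrist and side views show the foot flat and centred over the groove. The groove is visible on both sides of the foot at crop rows ~255-285. Total contact is about 12 N, with the TCP height matching a flat foot. I'll lift and return.

```bash
python3 -m pendant '[{"fingers":15,"delta_pos":[0,0,-2],"angular":[0,0,0]},{"fingers":15,"delta_pos":[0,0,-4],"angular":[0,0,0]},{"fingers":15,"delta_pos":[0,0,-8],"angular":[0,0,0]},{"fingers":15,"delta_pos":[0,0,-12],"angular":[0,0,0]},{"fingers":15,"delta_pos":[0,0,-20],"angular":[0,0,0]},{"fingers":15,"delta_pos":[0,0,-25],"angular":[0,0,0]},{"fingers":15,"delta_pos":[0,0,-15],"angular":[0,0,0]},{"fingers":15,"delta_pos":[0,0,-4],"angular":[0,0,0]},{"fingers":15,"delta_pos":[0,0,0],"angular":[0,0,0]}]'
python3 -m pendant '[{"fingers":15,"delta_pos":[-15,2,0],"angular":[0,0,0]},{"fingers":15,"delta_pos":[-30,4,0],"angular":[0,0,0]},{"fingers":15,"delta_pos":[-40,5,0],"angular":[0,0,0]},{"fingers":15,"delta_pos":[-45,6,0],"angular":[0,0,0]},{"fingers":15,"delta_pos":[-45,6,0],"angular":[0,0,0]},{"fingers":15,"delta_pos":[-45,6,0],"angular":[0,0,0]},{"fingers":15,"delta_pos":[-45,6,0],"angular":[0,0,0]},{"fingers":15,"delta_pos":[-40,5,0],"angular":[0,0,0]},{"fingers":15,"delta_pos":[-28,3,0],"angular":[0,0,0]},{"fingers":15,"delta_pos":[-15,2,0],"angular":[0,0,0]},{"fingers":15,"delta_pos":[0,0,0],"angular":[0,0,-0.04]},{"fingers":15,"delta_pos":[0,0,0],"angular":[0,0,-0.04]}]'
python3 -m pendant '[{"fingers":15,"delta_pos":[0,0,0],"angular":[0,0,0]},{"fingers":15,"delta_pos":[0,0,0],"angular":[0,0,0]},{"fingers":15,"delta_pos":[0,0,0],"angular":[0,0,0]}]'
```

```text
clock: 14.95
tcp_pos: [0.5842, 0.156, 0.2383]
orientation: [0.0, 0.804, 0.594, 0.0]
wrist_force: [-0.1, 0.3, -1.3]
finger_gap: 0.0258
clock: 16.15
tcp_pos: [0.5239, -0.1903, 0.2368]
orientation: [-0.001, 0.78, 0.626, -0.0]
wrist_force: [-0.0, 0.3, -2.4]
finger_gap: 0.0255
clock: 16.45
tcp_pos: [0.5247, -0.1894, 0.2376]
orientation: [-0.0, 0.78, 0.626, -0.0]
wrist_force: [0.7, -0.0, -2.0]
finger_gap: 0.0254
```

```bash
python3 -m pendant '[{"fingers":15,"delta_pos":[0,0,10],"angular":[0,0,0]},{"fingers":15,"delta_pos":[0,0,25],"angular":[0,0,0]},{"fingers":15,"delta_pos":[0,0,30],"angular":[0,0,0]},{"fingers":15,"delta_pos":[0,0,30],"angular":[0,0,0]},{"fingers":15,"delta_pos":[0,0,25],"angular":[0,0,0]},{"fingers":15,"delta_pos":[0,0,20],"angular":[0,0,0]},{"fingers":15,"delta_pos":[0,0,10],"angular":[0,0,0]},{"fingers":15,"delta_pos":[0,0,7],"angular":[0,0,0]},{"fingers":15,"delta_pos":[0,0,3],"angular":[0,0,0]},{"fingers":15,"delta_pos":[0,0,0],"angular":[0,0,0]},{"fingers":15,"delta_pos":[0,0,0],"angular":[0,0,0]},{"fingers":15,"delta_pos":[0,0,0],"angular":[0,0,0]}]'
python3 -m pendant '[{"fingers":15,"delta_pos":[0,0,4],"angular":[0,0,0]},{"fingers":15,"delta_pos":[0,0,0],"angular":[0,0,0]},{"fingers":15,"delta_pos":[0,0,0],"angular":[0,0,0]}]'
```

```text
clock: 17.65
tcp_pos: [0.5255, -0.1902, 0.0788]
orientation: [0.001, 0.78, 0.626, 0.0]
wrist_force: [-0.4, -0.5, -2.7]
finger_gap: 0.0255
clock: 17.95
tcp_pos: [0.5247, -0.1898, 0.0738]
orientation: [-0.0, 0.78, 0.626, -0.0]
wrist_force: [-0.3, 0.7, -2.3]
finger_gap: 0.0257
```

```bash
python3 -m pendant '[{"fingers":15,"delta_pos":[0,0,4],"angular":[0,0,0]},{"fingers":15,"delta_pos":[0,0,3],"angular":[0,0,0]},{"fingers":15,"delta_pos":[0,0,2],"angular":[0,0,0]},{"fingers":15,"delta_pos":[0,0,0],"angular":[0,0,0]},{"fingers":15,"delta_pos":[0,0,0],"angular":[0,0,0]},{"fingers":15,"delta_pos":[0,0,0],"angular":[0,0,0]}]'
python3 -m pendant '[{"fingers":15,"delta_pos":[0,0,1],"angular":[0,0,0]},{"fingers":15,"delta_pos":[0,0,0],"angular":[0,0,0]},{"fingers":15,"delta_pos":[0,0,0],"angular":[0,0,0]}]'
```

```text
clock: 18.55
tcp_pos: [0.5249, -0.1899, 0.065]
orientation: [0.0, 0.78, 0.626, -0.0]
wrist_force: [-0.0, 0.4, -1.7]
finger_gap: 0.0256
clock: 18.85
tcp_pos: [0.5248, -0.1898, 0.0639]
orientation: [0.0, 0.78, 0.626, -0.0]
wrist_force: [-0.9, -0.1, -1.5]
finger_gap: 0.0257
```

```bash
python3 -m pendant '[{"fingers":15,"delta_pos":[0,0,0.5],"angular":[0,0,0]},{"fingers":15,"delta_pos":[0,0,0],"angular":[0,0,0]},{"fingers":15,"delta_pos":[0,0,0],"angular":[0,0,0]}]'
python3 -m pendant '[{"fingers":15,"delta_pos":[0,0,0.4],"angular":[0,0,0]},{"fingers":15,"delta_pos":[0,0,0],"angular":[0,0,0]},{"fingers":15,"delta_pos":[0,0,0],"angular":[0,0,0]}]'
```

```text
clock: 19.15
tcp_pos: [0.5249, -0.1899, 0.0634]
orientation: [0.0, 0.78, 0.626, 0.0]
wrist_force: [-0.1, 0.1, -1.6]
finger_gap: 0.0255
clock: 19.45
tcp_pos: [0.5249, -0.1899, 0.0634]
orientation: [0.0, 0.78, 0.626, 0.0]
wrist_force: [-1.9, 0.6, 4.1]
finger_gap: 0.0256
```

Contact with the stand top is at the expected height, so I'll release in small steps.

```bash
python3 -m pendant '[{"fingers":24,"delta_pos":[0,0,-0.3],"angular":[0,0,0]},{"fingers":27,"delta_pos":[0,0,0],"angular":[0,0,0]},{"fingers":30,"delta_pos":[0,0,0],"angular":[0,0,0]},{"fingers":36,"delta_pos":[0,0,0],"angular":[0,0,0]},{"fingers":45,"delta_pos":[0,0,0],"angular":[0,0,0]},{"fingers":60,"delta_pos":[0,0,0],"angular":[0,0,0]},{"fingers":75,"delta_pos":[0,0,0],"angular":[0,0,0]},{"fingers":85,"delta_pos":[0,0,0],"angular":[0,0,0]},{"fingers":85,"delta_pos":[0,0,0],"angular":[0,0,0]},{"fingers":85,"delta_pos":[0,0,0],"angular":[0,0,0]}]'
python3 -m pendant '[{"fingers":85,"delta_pos":[0,0,-5],"angular":[0,0,0]},{"fingers":85,"delta_pos":[0,0,-10],"angular":[0,0,0]},{"fingers":85,"delta_pos":[0,0,-20],"angular":[0,0,0]},{"fingers":85,"delta_pos":[0,0,-30],"angular":[0,0,0]},{"fingers":85,"delta_pos":[0,0,-35],"angular":[0,0,0]},{"fingers":85,"delta_pos":[0,0,-35],"angular":[0,0,0]},{"fingers":85,"delta_pos":[0,0,-30],"angular":[0,0,0]},{"fingers":85,"delta_pos":[0,0,-15],"angular":[0,0,0]},{"fingers":85,"delta_pos":[0,0,0],"angular":[0,0,0]},{"fingers":85,"delta_pos":[0,0,0],"angular":[0,0,0]},{"fingers":85,"delta_pos":[0,0,0],"angular":[0,0,0]}]'
python3 - <<'E'
from h import *
w=env.read_camera('wrist');b=env.read_camera('side')
a=cv2.resize(w[80:210,200:310],None,fx=4,fy=4,interpolation=cv2.INTER_CUBIC)
c=cv2.resize(b[210:340,215:300],None,fx=4,fy=4,interpolation=cv2.INTER_CUBIC)
cv2.imwrite('pics/end.png',np.hstack([a,c]));print(env.get_state()['wrist_force'])
a0=cv2.imread('pics/side0.png').astype(int);D=np.abs(a0-b).max(2)>60;n,l,s,ce=cv2.connectedComponentsWithStats(D.astype(np.uint8));print(s[1:][s[1:,4]>25].tolist())
E
```

```text
clock: 20.45
tcp_pos: [0.5248, -0.1899, 0.0633]
orientation: [0.0, 0.78, 0.626, -0.0]
wrist_force: [-0.4, -0.1, 0.1]
finger_gap: 0.0848
clock: 21.55
tcp_pos: [0.5242, -0.1895, 0.2421]
orientation: [-0.001, 0.78, 0.626, -0.0]
wrist_force: [0.6, 0.1, 0.5]
finger_gap: 0.0849
[-0.22300152 -0.05844571 -0.28333162]
[[0, 0, 31, 99, 1977], [79, 0, 17, 35, 227], [306, 49, 20, 28, 328], [281, 60, 18, 16, 128], [226, 78, 95, 141, 6810], [44, 82, 87, 108, 3955], [30, 108, 26, 23, 305], [19, 136, 13, 24, 194], [44, 143, 11, 15, 67], [69, 186, 266, 178, 10522], [67, 224, 65, 44, 1497], [74, 234, 13, 19, 64], [1, 251, 9, 12, 61], [98, 267, 17, 27, 220], [262, 267, 13, 6, 58], [16, 270, 18, 3, 27], [4, 275, 48, 17, 357], [53, 295, 122, 89, 7205]]
```

View pics/end.png

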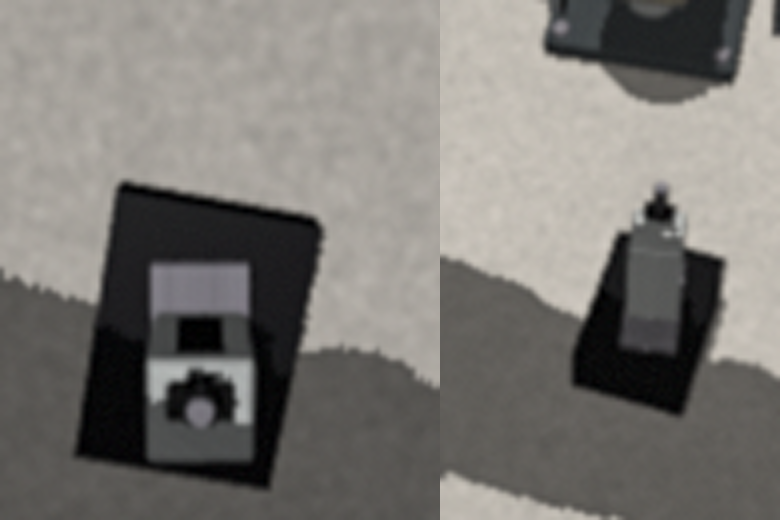

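The final views show the gauge upright with its foot flat on the stand (wrist crop ~(200,360)). The collar is visible on the rod and the gripper is clear.

```bash
python3 -c "
from workcell import env
print(env.hand_in(), env.get_state()['clock'])"
```

```text
the job is handed in; nothing more can be done
the job is handed in; nothing more can be done
```

The gauge took its reading in the groove and is back upright on its stand, with its foot flat and the gripper clear. I handed the job in at about 22 s of the 72 s allowed.

- **Finding the groove:** the groove positions from the top, side and wrist cameras agreed to about 1–2 mm. I corrected to the wrist view, then felt the probe go more than 4 mm below the tread with no resistance before it met the bottom.
- **Seating:** I pressed to about 10–12 N in total, below the 20 N limit, and held it for about 2 s. The foot height matched a flat seat with the foam giving a little over 2 mm. There was a small sideways force of 1–3 N that I did not chase.
- **Return:** the probe entered the stand hole with no force, and the foot met the stand at the same height it was lifted from.
- **Not checked:** I could not read the pointer value directly. I also did not verify the other items one by one, because the before/after picture difference was dominated by the arm and its shadow. I felt no unexpected contact at any point.

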